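# Turn the tote round and nest it in its mate

## Task

The blue tote on the bench lies the wrong way round, so it would only stack on the grey one. Pick it up level, turn it half a turn so that both orange ends point the same way, and nest it fully home in the grey tote that is clamped in the bench bracket, then let go. The grey tote is clamped a little off the bracket's middle, so feel gently along it for its slots, do not force or drop the tote, and leave the things round about where they are.

Things in the scene. Friction and masses are not known exactly. Their poses are not given: they have to be found in the camera images.
- tote: Loose blue open tote, about 0.2 kg, 163 (x) x 58 (y) x 50 (z) mm; origin at the centre of its underside, z up, x towards its orange end. Its hollow foot is 150 x 48 mm and 28 mm high; above, 28 to 50 mm up, a wider collar, 163 x 58 mm outside, walls 3.5 mm. At the start its orange end points roughly opposite to the grey one's.
- tote_grip (a point): Middle of the blue tote's open top, 50 mm above its underside, axes as the tote's. Here the tote can be gripped across the collar's 58 mm: its side walls are plain within 19 mm either way along x.
- tote_lugs (a point): Point on the blue tote's underside midway between its two front lugs, at its x = +56 mm; a second pair stands at x = -26 mm. The four lugs on the foot's long sides are 10 mm along x, 14 mm high from the underside, and reach 28.5 mm from the centre line.
- bracket: Dark steel bracket fixed on the bench, base plate 206 x 90 x 4 mm; origin at the centre of its underside, z up, x towards the orange end of the grey tote, which stands on the plate, in line, centred in y. Along x the grey tote is clamped off the bracket's middle, by up to 12 mm; how far and to which end is not measured. It gives way only above 60 N.
- bracket_rim (a point): Above the bracket's middle at the height of the grey tote's rim, 54 mm over the bench. The grey tote has exactly the blue one's shape. Its collar is 156 x 51 mm inside, so the blue foot has 1.5 mm to spare on each side in y, 3 mm in x. A blue tote whose lugs are beside the slots rides on this rim.
- bracket_home (a point): Above the bracket's middle, 32 mm over the bench, on the ledge where a nested tote's underside rests (blue rim then 82 mm up). Slots 12 mm wide in the grey collar, at the grey tote's x = +56 and -26 mm, let lugs of like heading sink to here. Notches at -56 and +26 mm are 4 mm deep: a tote turned round only stacks there. Above 40 N of contact the totes are damaged.
- flux_bottle: White flux bottle with green label, 30 mm across, 62 mm high, a bystander; origin at the centre of its underside.
- solder_spool: Green solder spool, about 54 x 73 x 34 mm, a bystander; origin at the centre of its underside.
- stepper: Black and white stepper motor standing on its rear, 48 x 42 x 60 mm, a bystander; origin at the centre of its underside.
- hex_set: Orange folding hex key set, 26 x 92 x 22 mm, a bystander; origin at the centre of its underside.

How it is judged (in metres and radians):
On the way, in this order (a step that is already met when the one before it is completed fails the run):
1. the blue tote is lifted clear of the bench (height (world z) of tote above 0.06 m), for 0.1 s.
2. the blue tote is nested: heading like the grey tote, its underside on the ledge (z of tote in the frame of bracket below 0.0345 m and horizontal distance between tote and bracket below 0.017 m and angle between the x axis of tote and the x axis of bracket, either way round below 0.06 rad and angle between tote's own z axis and vertical below 0.05 rad), for 0.2 s.
At the end, for the whole second after the job is handed in: The blue tote rests, released, nested in the grey one: its underside 32 mm above the bracket's underside (at most 2.5 mm above that), level within 0.05 rad, in line with the bracket within 0.06 rad, its centre within 17 mm of the bracket's in plan (all of step 2 and z of tote in the frame of bracket above 0.029 m and linear speed of tote below 0.02 m/s); the robot touches nothing.
It fails at once if the blue tote is forced or dropped: more than 40 N against the grey tote or bracket (contact force between tote and bracket above 40 N).
It fails at once if the robot presses on the bracket or the grey tote with more than 20 N (contact force between the arm and bracket above 20 N).
It fails at once if the blue tote is tipped by more than 0.5 rad (angle between tote's own z axis and vertical above 0.5 rad).
It fails at once if a bystander is moved more than 20 mm (distance of any of flux_bottle, solder_spool, stepper, hex_set from where it was at the start of the episode above 0.02 m).
It also fails if it takes over 67 s, if anything falls off the work surface, if the arm or the gripper's body presses on something with over 40 N, if the wrist force passes 120 N, or if a joint passes its speed limit or range.

## Robot

A 6-joint arm with a two-finger parallel gripper is mounted at the origin on a cart in front of the work surface, level with it; the furniture and walls round the work are solid. World frame = base frame: x ahead of the robot, y to its left, z up, the work surface at z = 0. Lengths are in mm, angles in rad, forces in N, time in s.
With the tool pointing down it reaches from about 275 to 1000 mm from the base axis. Payload 8.4 kg.
Tool frame: the origin (TCP) lies between the finger pads; the fingertips stand r.tips_ahead ahead of it and the grasp point (between the pads) lies 6 mm ahead of it (r.tips_ahead is the distance from the TCP to the fingertips, in mm); z points along the fingers, y is the line along which they close (so a half turn about z gives the same grasp; the last joint's range is limited). The gripper opens to 85 mm and grips with 20 to 120 N. Pads are 22 mm wide; open, the fingers measure 114 mm over their backs; the gripper's body (76 mm by 85 mm) begins 54 mm behind the grasp point. The pads swing forward as they close: fully open they stand 13 mm farther back than shut.
Start: joints at [1.295, 0.353, 1.633, -0, 1.155, -0.002], TCP at [168.993, 601.722, 256.281] pointing down, gripper open.
Joint ranges: [-2.63, 2.63], [-0.92, 2.1], [0.06, 2.66], [-1.3, 4.44], [0, 2.69], [-3.02, 3.02]. Speed limits (rad/s): [2.22, 2.22, 2.79, 3.14, 3.14, 3.14].

## Interface

Orientations are given as [roll, pitch, yaw] about the fixed x, y, z axes, in that order (R = Rz(yaw) Ry(pitch) Rx(roll)).
In Python, from rig import r gives the robot as it stands.
- The arm moves only by the tool carry_out, never from a script. Its arguments are lists of equal length, an entry for each row: "delta_pos": the shift along the tool's x, y, z in m, a list of three; "rot": the turn, a rotation vector about the tool's x, y, z in degrees, a list of three. A call has 1 to 8 rows; each row is the pose to reach, as a shift and turn from the pose commanded when the call began, along the tool's axes at that moment; what a row does not reach only later rows make up. A row lasts 1/8 s, in which the tool goes at most 62.5 mm and 10.7 degrees, less where a joint would pass 70% of its speed; a pose out of reach is approached as far as the arm can. A call with a gripper value outside its range is refused whole. "claw" is the finger opening in m, from 0 to 0.0854, set as the call begins (left out, the last holds). The fingers move at their own pace and stop on an object; "grip_force" is the grip in N (left out, the last holds). Time passes only in rows, so rows that repeat a pose let the fingers close. It gives the time, the measured TCP pose, the force, the opening and the grip force at its end, in the units of the state.
- r.sense(): the state, without advancing time (a new reading comes with each control period).
- r.grab_frame(name): name is "side" or "top" or "wrist"; returns the picture (420x560x3 uint8, blue, green, red); there is no depth.
- r.camera_info(name): a dict with "fx", "fy", "cx", "cy" (pixels), "pose" (4x4, takes a point from camera to world coordinates); the wrist camera has in their place "hand_eye" (4x4, takes a point from camera to tool coordinates, whose origin is the TCP and whose axes are the flange's). Camera axes: x right, y down, z forward; pixel columns grow to the right and rows downward; lengths in mm; the calibration is good to about 2 mm. The wrist camera is an equidistant fisheye: a pixel r from the principal point sees the ray r / f radians off the axis. A picture is of the moment at which its call begins: read the wrist's pose just before it. camera_info takes no time and is no camera call.
- r.sign_off(): hands the job in; it is judged then, once.
Trained networks look in the newest picture that a camera, given by its name, has taken for a name from the list of things; names that differ only in an ending like _2 or _b are one class to them, and where a whole thing is asked for, a point or a joint stands for the part that bears it (a point fixed in the world has none). Each returns a list of dicts, best first, with "p" (0 to 1); they miss things now and then, are a little off and sometimes report something else, mostly with a low value. They report only what shows in the picture. A call takes as long as a camera call.
- r.recognise(thing, camera): "box" ([left, top, right, bottom] in pixels, round what is visible of it).
- r.cut_out(thing, camera): "mask" (420x560 bool, what is visible of it) and "box" ([left, top, right, bottom] in pixels, round what is visible of it).
The state is a dict: "clock": time; "qpos": joint angles; "qvel": joint speeds; "joint_efforts": joint torques, N m; "eef_pos": TCP position; "tcp_rot": TCP orientation; "contact_force": force on the tool from outside, world axes, zero at the start; "wrist_torque": the same for the moment, N m; "opening": opening from 0.0 (shut) to 1.0 (fully open); "grasp_force": force on a finger pad.
Only numpy, scipy, OpenCV 4.12 (cv2) and the standard library are available. Lean on these libraries where they do the work, as an engineer would, in place of code of your own. Each camera call takes 0.05 s, during which the arm holds its last target. There are 200 camera calls.

## Working session

There is one attempt and no reset: what is moved stays moved. The work goes in short steps, Python scripts to look and compute and a tool call to move; the robot and the scene stay as the last step left them, time stands still between calls to the robot, and variables do not carry over. Pictures are saved under pics/ and viewed, at most 10 in all, crops included, and the job is handed in when it is done.

Besides the shell and the picture viewer there is one more tool, called after "Request:" as name(argument=value, ...), one argument or row to a line, values as JSON. carry_out: Moves the arm, as the interface text tells. Its arguments: {"type":"object","properties":{"delta_pos":{"type":"array","items":{"type":"array","items":{"type":"number"}}},"rot":{"type":"array","items":{"type":"array","items":{"type":"number"}}},"claw":{"type":"number"},"grip_force":{"type":"number"}},"required":["delta_pos","rot"]}

```bash
mkdir -p pics; ls
python3 - <<'E'
from rig import r
import cv2,numpy as np
s=r.sense();print(s, r.tips_ahead)
ims=[]
for c in("side","top"):
    im=r.grab_frame(c);ims.append(im);i=r.camera_info(c);print(c,{k:(np.round(v,3).tolist()) for k,v in i.items()})
    for t in("tote","bracket","flux_bottle","solder_spool","stepper","hex_set"):
        print(t,[(np.round(d["box"]).tolist(),round(d["p"],2)) for d in r.recognise(t,c)[:2]])
    cv2.imwrite(f"pics/{c}0.png",im)
E
```

```text
pics
{'clock': 0.0, 'qpos': array([ 1.29459324e+00,  3.53653749e-01,  1.63413846e+00,  1.14466626e-06,
        1.15520232e+00, -2.40202728e-03]), 'qvel': array([ 0.0013813 ,  0.00021183, -0.00084196,  0.00187555,  0.0006632 ,
        0.00166141]), 'joint_efforts': array([ 1.75484147e-03, -6.05262995e+01, -3.42069590e+01,  1.82423187e-04,
        9.42392478e-03, -1.50120309e-05]), 'eef_pos': array([168.87510983, 601.29053344, 255.55630992]), 'tcp_rot': array([-3.14019078e+00, -4.41392017e-06,  2.86779113e+00]), 'contact_force': array([-0.0784835 , -0.77166126, -0.32916931]), 'wrist_torque': array([-0.00334462,  0.02330548, -0.02079356]), 'grasp_force': 0.0, 'opening': 0.9997363460485437} 25.0
side {'fx': 516.525, 'fy': 516.525, 'cx': 287.341, 'cy': 202.584, 'pose': [[-0.874, -0.168, 0.455, -113.968], [-0.485, 0.327, -0.811, 1160.099], [-0.013, -0.93, -0.367, 590.248], [0.0, 0.0, 0.0, 1.0]]}
tote [([244.0, 228.0, 305.0, 277.0], 0.7)]
bracket [([272.0, 191.0, 278.0, 210.0], 0.49)]
flux_bottle [([183.0, 236.0, 194.0, 260.0], 0.82)]
solder_spool [([209.0, 272.0, 237.0, 299.0], 0.79)]
stepper [([273.0, 190.0, 284.0, 210.0], 0.48)]
hex_set [([353.0, 185.0, 361.0, 197.0], 0.69)]
top {'fx': 521.781, 'fy': 521.781, 'cx': 284.39, 'cy': 207.66, 'pose': [[0.003, -0.997, 0.075, 437.02], [-1.0, -0.004, -0.006, 26.805], [0.006, -0.075, -0.997, 1459.022], [0.0, 0.0, 0.0, 1.0]]}
tote [([189.0, 210.0, 234.0, 270.0], 0.9)]
bracket [([301.0, 177.0, 346.0, 256.0], 0.96)]
flux_bottle []
solder_spool [([137.0, 225.0, 159.0, 243.0], 0.55)]
stepper []
hex_set [([394.0, 230.0, 422.0, 248.0], 0.78), ([183.0, 209.0, 234.0, 268.0], 0.19)]
```

Run:
```python
import cv2,numpy as np
a=cv2.imread("pics/top0.png")[130:330,110:450];a=cv2.resize(a,None,fx=2.3,fy=2.3,interpolation=cv2.INTER_CUBIC);cv2.imwrite("pics/topc.png",a)
b=cv2.resize(cv2.imread("pics/side0.png")[150:350,100:420],None,fx=2.5,fy=2.5);cv2.imwrite("pics/sidec.png",b)
```

```text
(no output)
```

View pics/topc.png

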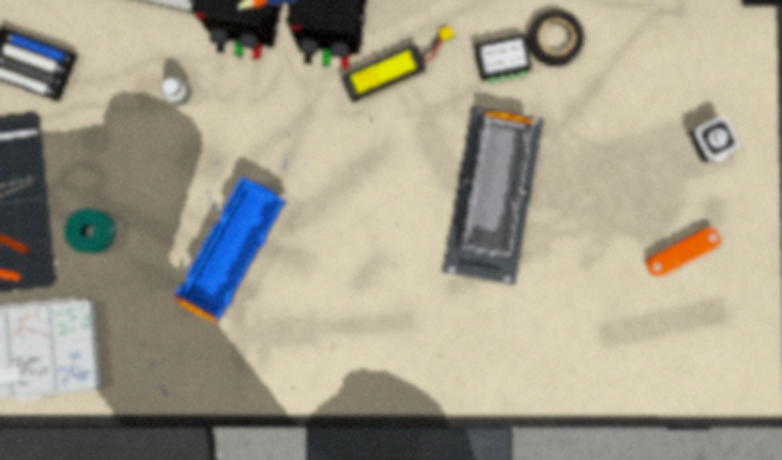

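View pics/sidec.png

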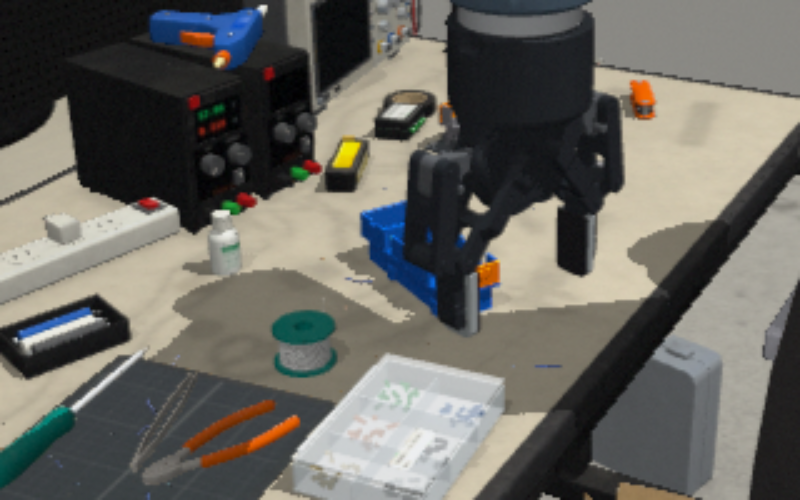

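The top view shows the blue tote at crop (231,249), its orange end lower left. The bracket is at (493,193) with the grey orange end at the top, and the grey tote sits towards the orange end of its plate.

```bash
cat > h.py <<'E'
from rig import r
import cv2,numpy as np
from scipy.spatial.transform import Rotation as Ro
def ray(cam,uv,T=None):
    i=r.camera_info(cam);uv=np.atleast_2d(np.asarray(uv,float));x=(uv-[i["cx"],i["cy"]])/[i["fx"],i["fy"]]
    if cam=="wrist":
        th=np.linalg.norm(x,axis=1,keepdims=True);d=np.hstack([x/np.maximum(th,1e-9)*np.sin(th),np.cos(th)]);P=T@i["hand_eye"]
    else: d=np.hstack([x,np.ones((len(x),1))]);P=i["pose"]
    P=np.asarray(P);return P[:3,3],d@P[:3,:3].T
def onz(cam,uv,z,T=None):
    o,d=ray(cam,uv,T);return o+d*((z-o[2])/d[:,2:])
def tool():
    s=r.sense();T=np.eye(4);T[:3,:3]=Ro.from_euler("xyz",s["tcp_rot"]).as_matrix();T[:3,3]=s["eef_pos"];return T
def proj(T,X):
    i=r.camera_info("wrist");P=np.linalg.inv(T@np.asarray(i["hand_eye"]));c=np.asarray(X)@P[:3,:3].T+P[:3,3]
    rr=np.linalg.norm(c[:,:2],axis=1,keepdims=True);th=np.arctan2(rr,c[:,2:]);return c[:,:2]/rr*th*[i["fx"],i["fy"]]+[i["cx"],i["cy"]]
def local(p):
    T=tool();return (np.asarray(p)-T[:3,3])@T[:3,:3]
E
python3 - <<'E'
from h import *
r.grab_frame("top")
for t,z in(("tote",45),("bracket",10),("hex_set",10),("solder_spool",20)):
    for d in r.cut_out(t,"top")[:1]:
        m=d["mask"].astype(np.uint8);c=cv2.findContours(m,0,2)[0];c=max(c,key=cv2.contourArea)[:,0]
        p=onz("top",c,z)[:,:2].astype(np.float32);print(t,d["p"],cv2.minAreaRect(p),cv2.boxPoints(cv2.minAreaRect(p)).round().tolist())
print(onz("top",[110+197/2.3,130+309/2.3],50),onz("top",[110+508/2.3,130+117/2.3],54))
E
```

```text
tote 0.77 ((460.60791015625, 219.48898315429688), (62.159542083740234, 168.90386962890625), 62.21149444580078) [[371.0, 231.0], [521.0, 153.0], [550.0, 208.0], [400.0, 286.0]]
bracket 0.98 ((527.0806274414062, -91.63076782226562), (91.81901550292969, 207.99639892578125), 79.07130432128906) [[416.0, -117.0], [620.0, -156.0], [638.0, -66.0], [434.0, -27.0]]
hex_set 0.79 ((459.1023254394531, -320.9814147949219), (27.0902042388916, 93.86690521240234), 26.46373176574707) [[426.0, -285.0], [468.0, -369.0], [492.0, -357.0], [450.0, -273.0]]
solder_spool 0.65 ((483.4966735839844, 389.3742980957031), (52.28178024291992, 57.93735122680664), 0.19268208742141724) [[457.0, 418.0], [457.0, 360.0], [510.0, 360.0], [510.0, 418.0]]
[[389.45301793 255.97728782  50.        ]] [[ 615.9220156  -107.44679807   54.        ]]
```

Run:
```python
from h import *
print(local([527,-92,256]),r.camera_info("wrist"))
```

```text
[-5.32254212e+02 -5.71058962e+02  2.85850774e-01] {'fx': 325.19226210127806, 'fy': 325.19226210127806, 'cx': 279.53266632986674, 'cy': 207.35872759054342, 'hand_eye': array([[-3.40997052e-04, -9.52953400e-01, -3.03116646e-01,
         7.78768626e+01],
       [ 9.99999293e-01,  2.03038734e-05, -1.18880128e-03,
        -2.45287854e-01],
       [ 1.13902666e-03, -3.03116837e-01,  9.52952720e-01,
        -1.17410536e+02],
       [ 0.00000000e+00,  0.00000000e+00,  0.00000000e+00,
         1.00000000e+00]])}
```

Request:
carry_out(
  delta_pos=[
    [-0.266,-0.286,0],
    [-0.532,-0.571,0],
    [-0.532,-0.571,0],
    [-0.532,-0.571,0],
    [-0.532,-0.571,0],
    [-0.532,-0.571,0],
    [-0.532,-0.571,0],
    [-0.532,-0.571,0],
  ],
  rot=[
    [0,0,-4.8],
    [0,0,-4.8],
    [0,0,-4.8],
    [0,0,-4.8],
    [0,0,-4.8],
    [0,0,-4.8],
    [0,0,-4.8],
    [0,0,-4.8],
  ],
)

```text
clock: 1.95
eef_pos: [399.0, 155.6, 256.7]
tcp_rot: [3.141, 0.001, 2.952]
contact_force: [1.6, 0.4, 0.3]
opening: 0.999
grasp_force: 0.0
```

Run:
```python
from h import *
print(local([527,-92,256])); print(r.sense()["tcp_rot"])
```

```text
[-172.41879215 -218.97585703    0.7843508 ]
[3.14087555e+00 1.15936043e-03 2.95184181e+00]
```

Request:
carry_out(
  delta_pos=[
    [-0.172,-0.219,0.03],
    [-0.172,-0.219,0.03],
    [-0.172,-0.219,0.03],
    [-0.172,-0.219,0.03],
    [-0.172,-0.219,0.03],
    [-0.172,-0.219,0.03],
    [-0.172,-0.219,0.03],
  ],
  rot=[
    [0,0,0],
    [0,0,0],
    [0,0,0],
    [0,0,0],
    [0,0,0],
    [0,0,0],
    [0,0,0],
  ],
)

```text
clock: 2.82
eef_pos: [525.3, -89.7, 226.2]
tcp_rot: [3.141, -0.001, 2.951]
contact_force: [-0.1, -0.2, 0.2]
opening: 0.994
grasp_force: 0.0
```

Run:
```python
from h import *
T=tool();im=r.grab_frame("wrist");np.save("Tb.npy",T);cv2.imwrite("pics/wb.png",im);print(T)
d=r.cut_out("bracket","wrist");print([(x["box"],x["p"]) for x in d])
c=cv2.approxPolyDP(cv2.convexHull(max(cv2.findContours(d[0]["mask"].astype(np.uint8),0,2)[0],key=cv2.contourArea)),6,True)[:,0];print(c.tolist())
print(onz("wrist",c,4,T).round(1).tolist())
```

```text
[[-9.81950884e-01  1.89134962e-01 -6.53236650e-04  5.25250435e+02]
 [ 1.89134724e-01  9.81951062e-01  4.09650535e-04 -8.96968296e+01]
 [ 7.18925660e-04  2.78706972e-04 -9.99999703e-01  2.26178921e+02]
 [ 0.00000000e+00  0.00000000e+00  0.00000000e+00  1.00000000e+00]]
[([233.4, 86.4, 319.9, 283.0], 0.56)]
[[317, 86], [316, 266], [304, 281], [251, 282], [237, 236], [232, 88]]
[[433.4, -33.4, 4.0], [634.0, -67.4, 4.0], [651.5, -84.6, 4.0], [640.9, -147.7, 4.0], [578.9, -149.9, 4.0], [418.6, -119.6, 4.0]]
```

View pics/wb.png

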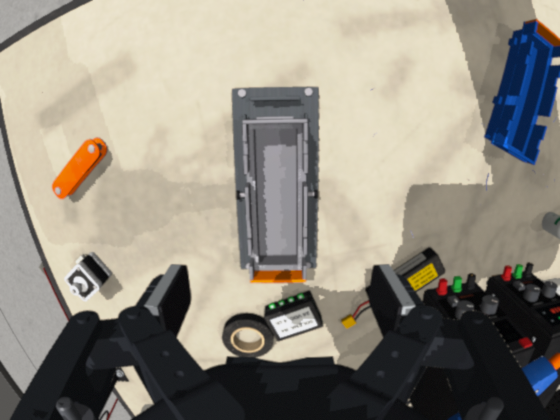

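Run:
```python
import cv2
cv2.imwrite("pics/wbc.png",cv2.resize(cv2.rotate(cv2.imread("pics/wb.png")[80:290,225:325],cv2.ROTATE_90_COUNTERCLOCKWISE),None,fx=3.8,fy=3.8,interpolation=cv2.INTER_CUBIC))
```

```text
(no output)
```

View pics/wbc.png

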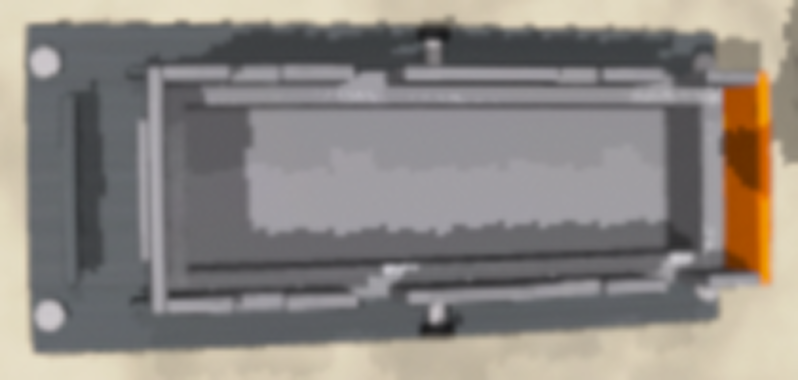

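Run:
```python
from h import *
T=np.load("Tb.npy")
f=lambda P,z:onz("wrist",np.array([[324.5-y/3.8-.0,80+x/3.8-.5] for x,y in P]),z,T)
plate=f([(27,25),(33,352),(718,318),(714,33)],4)
print("plate",plate.round(1).tolist(),plate.mean(0))
ax=(plate[2]+plate[3]-plate[0]-plate[1])[:2];L=np.linalg.norm(ax)/2;ax/=np.linalg.norm(ax);print("len",L,"ang",np.degrees(np.arctan2(ax[1],ax[0])))
lat=np.array([-ax[1],ax[0]])
c=plate.mean(0)[:2]
for n,P in dict(rear=[(150,67),(155,311)],slotr_l=[(356,75),(358,298)],slotr_r=[(406,74),(408,296)],slotf_l=[(668,75),(666,286)],slotf_r=[(708,75),(708,280)],n1l=[(233,74),(238,302)],n1r=[(281,74),(283,300)],n2l=[(560,75),(600,291)],n2r=[(603,75),(603,289)]).items():
    q=f(P,54)[:,:2];print(n,q.round(1).tolist(),"along",((q-c)@ax).round(1),"lat",((q-c)@lat).round(1))
```

```text
plate [[434.2, -32.6, 4.0], [418.8, -119.7, 4.0], [620.5, -155.4, 4.0], [635.8, -67.9, 4.0]] [527.31745309 -93.89879435   4.        ]
len 204.75992327953387 ang -9.986911341091073
rear [[463.2, -53.7], [453.5, -109.6]] along [-70.1 -70. ] lat [ 28.5 -28.3]
slotr_l [[511.3, -64.2], [501.6, -116.7]] along [-20.9 -21.4] lat [ 26.5 -26.9]
slotr_r [[523.5, -66.0], [513.8, -118.9]] along [-8.6 -9. ] lat [ 26.8 -27. ]
slotf_l [[592.5, -77.8], [581.6, -131.7]] along [61.4 60. ] lat [ 27.2 -27.8]
slotf_r [[604.2, -79.7], [594.0, -132.9]] along [73.3 72.5] lat [ 27.4 -26.8]
n1l [[482.2, -58.8], [473.1, -111.6]] along [-50.5 -50.3] lat [ 26.7 -26.8]
n1r [[493.5, -60.8], [483.7, -113.3]] along [-39.1 -39.6] lat [ 26.7 -26.7]
n2l [[562.7, -72.9], [563.1, -128.7]] along [31.2 41.3] lat [ 26.8 -28.1]
n2r [[574.3, -74.8], [564.0, -128.4]] along [43.  42.1] lat [ 26.9 -27.6]
```

The close view shows the bracket at (527.3, -93.9), heading -10°. Its slots are at crop x≈381 and 688, which puts the grey tote about 11 mm towards its orange end. Next I look at the blue tote from above.

Run:
```python
from h import *
print(local([455,222,226]))
```

```text
[127.51940617 292.44103891   0.52083478]
```

Request:
carry_out(
  delta_pos=[
    [0.064,0.146,0],
    [0.128,0.292,0],
    [0.128,0.292,0],
    [0.128,0.292,0],
    [0.128,0.292,0],
    [0.128,0.292,0],
    [0.128,0.292,0],
    [0.128,0.292,0],
  ],
  rot=[
    [0,0,8],
    [0,0,16.6],
    [0,0,16.6],
    [0,0,16.6],
    [0,0,16.6],
    [0,0,16.6],
    [0,0,16.6],
    [0,0,16.6],
  ],
)

```text
clock: 3.92
eef_pos: [455.2, 219.8, 226.3]
tcp_rot: [-3.141, 0.0, 2.661]
contact_force: [0.6, -0.2, -0.0]
opening: 1.004
grasp_force: 0.0
```

Run:
```python
from h import *
T=tool();im=r.grab_frame("wrist");np.save("Tt.npy",T);cv2.imwrite("pics/wt.png",im);print(T.round(3))
d=r.cut_out("tote","wrist");print([(x["box"],x["p"]) for x in d])
l,t,R,b=[int(v) for v in d[0]["box"]];l-=12;t-=12;R+=12;b+=12;l=max(l,0);t=max(t,0)
k=cv2.rotate(im[t:b,l:R],cv2.ROTATE_90_COUNTERCLOCKWISE);f=min(798/k.shape[1],590/k.shape[0]);print(l,t,R,b,f)
cv2.imwrite("pics/wtc.png",cv2.resize(k,None,fx=f,fy=f,interpolation=cv2.INTER_CUBIC))
```

```text
[[ -0.887   0.462   0.    455.187]
 [  0.462   0.887  -0.    219.838]
 [ -0.     -0.     -1.    226.342]
 [  0.      0.      0.      1.   ]]
[([251.7, 101.3, 315.9, 271.3], 0.95)]
239 89 327 283 4.11340206185567
```

View pics/wtc.png

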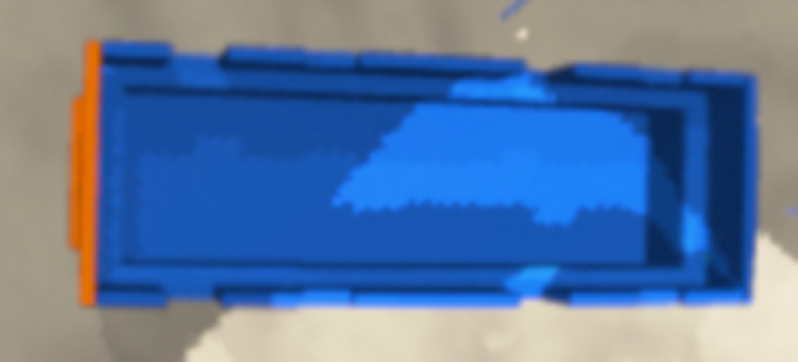

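Run:
```python
from h import *
T=np.load("Tt.npy");k=4.1134
f=lambda P,z:onz("wrist",np.array([[326.5-y/k,89+x/k-.5] for x,y in P]),z,T)[:,:2]
C=f([(88,42),(82,304),(751,302),(756,76)],50);print(C.round(1).tolist(),C.mean(0),np.linalg.norm(C[0]-C[3]),np.linalg.norm(C[0]-C[1]),np.linalg.norm(C[2]-C[3]))
F=f([(171,47),(225,50),(166,297),(218,298)],50);R=f([(525,64),(572,66),(522,301),(570,301)],50)
a=F.mean(0)-R.mean(0);L=np.linalg.norm(a);a/=L;ang=np.arctan2(a[1],a[0]);print("pitch",L,"ang",np.degrees(ang),ang)
print("c from slots",F.mean(0)-56*a,R.mean(0)+26*a)
e=C[0]+C[1]-C[2]-C[3];print("edge ang",np.degrees(np.arctan2(e[1],e[0])))
```

```text
[[403.0, 283.3], [375.6, 233.4], [517.2, 156.1], [544.6, 205.5]] [460.09414492 219.57477287] 161.59068335723538 56.8604788646286 56.54125406296373
pitch 82.05956863843599 ang 151.03022717851277 2.6359747343000737
c from slots [459.88756575 220.03881241] [459.93968088 220.00996045]
edge ang 151.27950866124516
```

Request:
carry_out(
  delta_pos=[
    [-0.0043,0.0022,0.06],
    [-0.0043,0.0022,0.12],
    [-0.0043,0.0022,0.155],
    [-0.0043,0.0022,0.172],
    [-0.0043,0.0022,0.172],
    [-0.0043,0.0022,0.172],
  ],
  rot=[
    [0,0,1.3],
    [0,0,1.3],
    [0,0,1.3],
    [0,0,1.3],
    [0,0,1.3],
    [0,0,1.3],
  ],
)

```text
clock: 4.78
eef_pos: [461.1, 220.9, 55.6]
tcp_rot: [3.14, 0.001, 2.639]
contact_force: [0.5, 0.1, 0.8]
opening: 1.001
grasp_force: 0.0
```

Request:
carry_out(
  delta_pos=[
    [0,0,0],
    [0,0,0],
    [0,0,0],
    [0,0,0],
    [0,0,0],
    [0,0,0],
  ],
  rot=[
    [0,0,0],
    [0,0,0],
    [0,0,0],
    [0,0,0],
    [0,0,0],
    [0,0,0],
  ],
  claw=0.05,
  grip_force=40,
)

```text
clock: 5.52
eef_pos: [460.7, 221.1, 55.5]
tcp_rot: [3.14, 0.001, 2.639]
contact_force: [-1.3, -0.2, 8.5]
opening: 0.67
grasp_force: 41.7
```

Request:
carry_out(
  delta_pos=[
    [0,0,-0.01],
    [0,0,-0.03],
    [0,0,-0.06],
    [0,0,-0.09],
    [0,0,-0.115],
    [0,0,-0.12],
    [0,0,-0.12],
    [0,0,-0.12],
  ],
  rot=[
    [0,0,0],
    [0,0,0],
    [0,0,0],
    [0,0,0],
    [0,0,0],
    [0,0,0],
    [0,0,0],
    [0,0,0],
  ],
)

```text
clock: 6.52
eef_pos: [459.4, 220.4, 173.3]
tcp_rot: [-3.14, -0.001, 2.639]
contact_force: [0.3, 0.5, -2.6]
opening: 0.67
grasp_force: 44.5
```

Run:
```python
from h import *
s=r.sense();print(s["contact_force"],s["wrist_torque"],s["qpos"],local([538,-96,176]))
```

```text
[ 0.28697361  0.49964023 -2.60058485] [-0.00752752 -0.00859312 -0.01709864] [ 4.44412153e-01  2.77375040e-01  1.95379110e+00 -2.91665851e-06
  9.12179827e-01 -6.23948952e-01] [-221.27870519 -239.43747275   -2.60824276]
```

Request:
carry_out(
  delta_pos=[
    [-0.02,-0.022,0],
    [-0.05,-0.054,0],
    [-0.085,-0.092,0],
    [-0.12,-0.13,0],
    [-0.155,-0.168,0],
    [-0.185,-0.2,0],
    [-0.21,-0.227,0],
    [-0.221,-0.239,0],
  ],
  rot=[
    [0,0,8],
    [0,0,18],
    [0,0,28],
    [0,0,38],
    [0,0,48],
    [0,0,58],
    [0,0,68],
    [0,0,78],
  ],
)

```text
clock: 7.52
eef_pos: [538.4, -97.1, 173.1]
tcp_rot: [-3.14, 0.0, 1.27]
contact_force: [0.1, 0.2, -1.4]
opening: 0.668
grasp_force: 44.4
```

Request:
carry_out(
  delta_pos=[
    [0,0,0],
    [0,0,0],
    [0,0,0],
    [0,0,0],
    [0,0,0],
    [0,0,0],
    [0,0,0],
    [0,0,0],
  ],
  rot=[
    [0,0,10],
    [0,0,20],
    [0,0,30],
    [0,0,40],
    [0,0,50],
    [0,0,60],
    [0,0,70],
    [0,0,80],
  ],
)

```text
clock: 8.52
eef_pos: [538.0, -95.1, 173.0]
tcp_rot: [-3.142, 0.002, -0.124]
contact_force: [0.2, -0.0, -2.3]
opening: 0.666
grasp_force: 44.4
```

Run:
```python
from h import *
s=r.sense();print(s["eef_pos"],np.degrees(s["tcp_rot"]),s["contact_force"],s["wrist_torque"],s["qpos"],local([538.2,-95.8,176]))
```

```text
[537.99281878 -95.09183293 173.01448101] [-1.79994838e+02  1.23130363e-01 -7.11642886e+00] [ 0.2224297  -0.02068791 -2.33781876] [-0.01639567 -0.02760755 -0.05567669] [-1.77677154e-01  3.30113201e-01  1.87680617e+00 -3.09052968e-05
  9.36824055e-01  1.51734272e+00] [ 0.28690054  0.6767758  -2.98620343]
```

Request:
carry_out(
  delta_pos=[
    [0.0003,0.0007,0.01],
    [0.0003,0.0007,0.03],
    [0.0003,0.0007,0.045],
    [0.0003,0.0007,0.054],
    [0.0003,0.0007,0.054],
    [0.0003,0.0007,0.054],
    [0.0003,0.0007,0.054],
  ],
  rot=[
    [0,0,1.5],
    [0,0,2.8],
    [0,0,2.8],
    [0,0,2.8],
    [0,0,2.8],
    [0,0,2.8],
    [0,0,2.8],
  ],
)

```text
clock: 9.4
eef_pos: [539.3, -96.0, 120.9]
tcp_rot: [3.142, -0.001, -0.167]
contact_force: [0.8, -0.4, -1.6]
opening: 0.665
grasp_force: 44.4
```

Run:
```python
from h import *
s=r.sense();print(s["eef_pos"],np.degrees(s["tcp_rot"]),s["contact_force"],s["wrist_torque"],local([538.2,-95.8,176]))
T=tool();im=r.grab_frame("wrist");np.save("Tn.npy",T);cv2.imwrite("pics/wn.png",im)
cv2.imwrite("pics/wnc.png",cv2.resize(im[40:340,130:430],None,fx=1.95,fy=1.95,interpolation=cv2.INTER_CUBIC))
```

```text
[539.25540143 -96.02036542 120.87791484] [ 1.79998239e+02 -6.32652264e-02 -9.57421427e+00] [ 0.78519028 -0.38370416 -1.64083849] [-0.00566522 -0.0250999  -0.03387789] [-1.01648730e+00 -4.00616788e-02 -5.51232424e+01]
```

View pics/wnc.png

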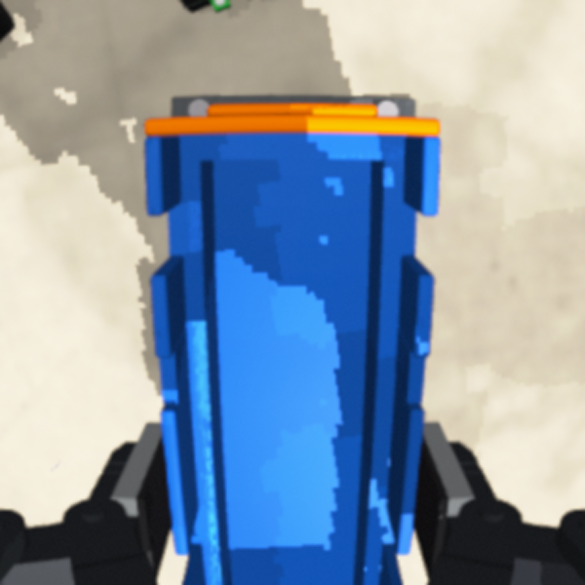

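Run:
```python
from h import *
T=np.load("Tn.npy");R,t=T[:3,:3],T[:3,3]
f=lambda P,z:(onz("wrist",np.array([[130+x/1.95-.5,40+y/1.95-.5] for x,y in P]),z,T)-t)@R
print(f([(145,119),(440,119),(145,136),(440,134)],t[2]-5.5).round(1).tolist())
print("slots",f([(150,215),(436,215),(156,265),(432,270)],t[2]-5.5).round(1).tolist())
print("notch",f([(160,356),(430,353),(164,405),(421,405)],t[2]-5.5).round(1).tolist())
q=f([(172,97),(414,97)],4)@R.T+t;print("plate",q.round(1).tolist())
c=np.array([527.3,-93.9]);a=np.radians(-9.97);print(((q[:,:2]-c)@np.array([[np.cos(a),-np.sin(a)],[np.sin(a),np.cos(a)]])).round(1))
```

```text
[[80.5, -28.2, 5.6], [80.5, 28.9, 5.6], [77.2, -28.3, 5.6], [77.6, 29.0, 5.6]]
slots [[61.5, -27.8, 5.6], [61.5, 28.7, 5.6], [51.3, -27.1, 5.6], [50.3, 28.5, 5.6]]
notch [[31.9, -27.5, 5.5], [32.5, 29.2, 5.5], [20.6, -27.4, 5.5], [20.5, 28.1, 5.5]]
plate [[636.6, -68.2, 4.0], [621.8, -155.6, 4.0]]
[[103.2  44.3]
 [103.8 -44.4]]
```

Request:
carry_out(
  delta_pos=[
    [-0.001,0,0.004],
    [-0.001,0,0.007],
    [-0.001,0,0.009],
    [-0.001,0,0.009],
    [-0.001,0,0.009],
  ],
  rot=[
    [0,0,0.4],
    [0,0,0.4],
    [0,0,0.4],
    [0,0,0.4],
    [0,0,0.4],
  ],
)

```text
clock: 10.07
eef_pos: [537.9, -95.8, 111.3]
tcp_rot: [-3.142, 0.0, -0.174]
contact_force: [0.3, 0.0, -1.6]
opening: 0.669
grasp_force: 44.4
```

Request:
carry_out(
  delta_pos=[
    [0,0,0.001],
    [0,0,0.002],
    [0,0,0.003],
    [0,0,0.003],
  ],
  rot=[
    [0,0,0],
    [0,0,0],
    [0,0,0],
    [0,0,0],
  ],
)

```text
clock: 10.58
eef_pos: [538.0, -95.8, 108.3]
tcp_rot: [-3.142, -0.0, -0.174]
contact_force: [1.1, -0.7, -2.0]
opening: 0.665
grasp_force: 44.4
```

Request:
carry_out(
  delta_pos=[
    [0,0,0.001],
    [0,0,0.002],
    [0,0,0.003],
    [0,0,0.003],
  ],
  rot=[
    [0,0,0],
    [0,0,0],
    [0,0,0],
    [0,0,0],
  ],
)

```text
clock: 11.08
eef_pos: [538.0, -95.8, 105.2]
tcp_rot: [-3.142, -0.0, -0.174]
contact_force: [1.4, 0.1, -2.6]
opening: 0.667
grasp_force: 44.4
```

Request:
carry_out(
  delta_pos=[
    [0,0,0.001],
    [0,0,0.002],
    [0,0,0.003],
    [0,0,0.004],
    [0,0,0.004],
  ],
  rot=[
    [0,0,0],
    [0,0,0],
    [0,0,0],
    [0,0,0],
    [0,0,0],
  ],
)

```text
clock: 11.7
eef_pos: [538.0, -95.8, 101.2]
tcp_rot: [3.142, -0.0, -0.174]
contact_force: [2.6, -0.4, -2.6]
opening: 0.669
grasp_force: 44.4
```

Request:
carry_out(
  delta_pos=[
    [0.0003,0,0.001],
    [0.0003,0,0.002],
    [0.0003,0,0.003],
    [0.0003,0,0.004],
    [0.0003,0,0.005],
    [0.0003,0,0.005],
  ],
  rot=[
    [0,0,0],
    [0,0,0],
    [0,0,0],
    [0,0,0],
    [0,0,0],
    [0,0,0],
  ],
)

```text
clock: 12.45
eef_pos: [538.1, -95.8, 96.1]
tcp_rot: [-3.142, 0.0, -0.174]
contact_force: [2.4, -0.6, -3.4]
opening: 0.668
grasp_force: 44.4
```

Request:
carry_out(
  delta_pos=[
    [0,0,0.001],
    [0,0,0.002],
    [0,0,0.003],
    [0,0,0.004],
    [0,0,0.004],
  ],
  rot=[
    [0,0,0],
    [0,0,0],
    [0,0,0],
    [0,0,0],
    [0,0,0],
  ],
)

```text
clock: 13.08
eef_pos: [538.1, -95.8, 92.2]
tcp_rot: [-3.142, 0.0, -0.174]
contact_force: [1.9, -0.4, -2.4]
opening: 0.667
grasp_force: 44.3
```

Request:
carry_out(
  delta_pos=[
    [0,0,0.001],
    [0,0,0.002],
    [0,0,0.003],
    [0,0,0.0035],
    [0,0,0.0035],
  ],
  rot=[
    [0,0,0],
    [0,0,0],
    [0,0,0],
    [0,0,0],
    [0,0,0],
  ],
)

```text
clock: 13.7
eef_pos: [538.1, -95.8, 88.7]
tcp_rot: [3.142, 0.0, -0.174]
contact_force: [2.4, 0.2, -1.9]
opening: 0.67
grasp_force: 44.4
```

Request:
carry_out(
  delta_pos=[
    [0,0,0.0005],
    [0,0,0.001],
    [0,0,0.001],
  ],
  rot=[
    [0,0,0],
    [0,0,0],
    [0,0,0],
  ],
)

```text
clock: 14.08
eef_pos: [538.1, -95.8, 87.8]
tcp_rot: [3.142, -0.0, -0.174]
contact_force: [2.2, -0.2, -2.5]
opening: 0.666
grasp_force: 44.5
```

Request:
carry_out(
  delta_pos=[
    [0,0,0.0005],
    [0,0,0.001],
    [0,0,0.001],
  ],
  rot=[
    [0,0,0],
    [0,0,0],
    [0,0,0],
  ],
)

```text
clock: 14.45
eef_pos: [538.3, -95.8, 87.5]
tcp_rot: [3.142, -0.0, -0.174]
contact_force: [-1.0, 1.3, 8.8]
opening: 0.666
grasp_force: 45.6
```

Request:
carry_out(
  delta_pos=[
    [0,0,0],
    [0,0,0],
    [0,0,0],
  ],
  rot=[
    [0,0,0],
    [0,0,0],
    [0,0,0],
  ],
)

```text
clock: 14.82
eef_pos: [538.3, -95.8, 87.6]
tcp_rot: [3.142, -0.0, -0.174]
contact_force: [-1.4, 0.1, 8.3]
opening: 0.671
grasp_force: 45.6
```

Request:
carry_out(
  delta_pos=[
    [0,0,0],
    [0,0,0],
    [0,0,0],
    [0,0,0],
    [0,0,0],
    [0,0,0],
  ],
  rot=[
    [0,0,0],
    [0,0,0],
    [0,0,0],
    [0,0,0],
    [0,0,0],
    [0,0,0],
  ],
  claw=0.08,
)

```text
clock: 15.58
eef_pos: [538.1, -95.8, 86.7]
tcp_rot: [3.142, 0.0, -0.174]
contact_force: [0.1, 0.4, -0.2]
opening: 0.939
grasp_force: 0.0
```

Request:
carry_out(
  delta_pos=[
    [0,0,-0.01],
    [0,0,-0.03],
    [0,0,-0.07],
    [0,0,-0.12],
    [0,0,-0.12],
    [0,0,-0.12],
    [0,0,-0.12],
    [0,0,-0.12],
  ],
  rot=[
    [0,0,0],
    [0,0,0],
    [0,0,0],
    [0,0,0],
    [0,0,0],
    [0,0,0],
    [0,0,0],
    [0,0,0],
  ],
)

```text
clock: 16.58
eef_pos: [537.6, -95.7, 205.8]
tcp_rot: [3.142, 0.002, -0.174]
contact_force: [-0.2, -0.8, -0.7]
opening: 0.936
grasp_force: 0.0
```

Run:
```python
from h import *
im=r.grab_frame("wrist");cv2.imwrite("pics/we.png",im)
s=cv2.resize(r.grab_frame("side")[160:310,230:380],(420,420))
cv2.imwrite("pics/e.png",cv2.resize(np.hstack([im[:, 130:430],s]),None,fx=1.1,fy=1.1))
```

```text
(no output)
```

View pics/e.png

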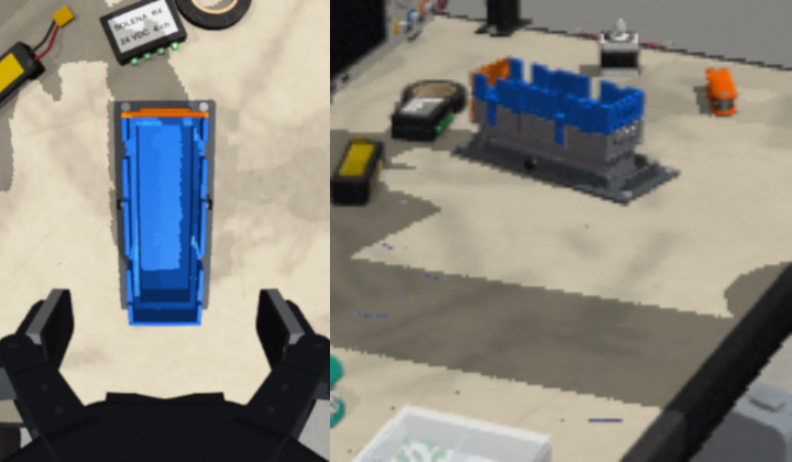

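The picture shows the blue tote nested level, with its lugs in the slots, both orange ends together (left, about (165,112)) and the gripper clear.

```bash
python3 -c "
from rig import r
print(r.sign_off())"
```

```text
the job is handed in; nothing more can be done
None
```

The blue tote is nested fully home in the grey tote with both orange ends pointing the same way, and it has been released and handed in; the hand-in gave no verdict.

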